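# Check a casting-frame corner with the square

### The arm

A 7-joint arm with a two-finger parallel gripper is mounted at the origin on the work surface. World frame = base frame: x ahead of the robot, y to its left, z up, the work surface at z = 0. Lengths are in m, angles in rad, forces in N, time in s.
With the tool pointing down it reaches from about 0.425 to 0.875 m from the base axis. Payload 4.7 kg.
Tool frame: the origin (TCP) lies between the finger pads; the fingertips stand 11 mm ahead of it and the grasp point (between the pads) lies 8 mm behind it; z points along the fingers, y is the direction in which the jaws open and shut (so a half turn about z gives the same grasp; the last joint's range is limited). The gripper opens to 87 mm and grips with 3 to 60 N. Pads are 19 mm wide; open, the fingers measure 117 mm over their backs; the gripper's body (75 mm by 190 mm) begins 51 mm behind the grasp point.
Start: joints at [-1.143, 0.321, -0.07, 1.45, 0.023, 1.371, -0.057], TCP at [0.261, 0.595, 0.234] pointing down, gripper open.
Joint ranges: [-2.86, 2.86], [-0.3, 2.09], [-1.38, 1.24], [0.06, 2.45], [-1.56, 4.7], [0.09, 2.05], [-2.69, 2.69]. Speed limits (rad/s): [2.57, 2.57, 3.14, 3.14, 3.14, 3.14, 3.14].

### API

Orientations are given as a rotation vector (axis times angle).
In Python, from bench import ctrl gives the robot as it stands.
- The arm moves only by the tool servo_tool, never from a script. Its argument "series" is a list of rows, each an object with "travel": the shift along the tool's x, y, z in m, a list of three; "angular": the turn, a rotation vector about the tool's x, y, z in rad, a list of three. A call has 1 to 5 rows; each row shifts and turns the commanded pose from where the row before left it, along the tool's axes as they then stand; what a row does not reach is not made up. A row lasts 1/10 s, in which the tool goes at most 50 mm and 8.59 degrees, less where a joint would pass 70% of its speed; a pose out of reach is approached as far as the arm can. A call with a gripper value outside its range is refused whole. "claw" is the finger opening in m, from 0 to 0.087, set as the call begins (left out, the last holds). The fingers move at their own pace and stop on an object; "squeeze" is the grip in N (left out, the last holds). Time passes only in rows, so rows that do not move let the fingers close. It gives the time, the measured TCP pose, the force and the opening at its end, in the units of the state.
- ctrl.get_state(): the state, without advancing time (a new reading comes with each control period).
- ctrl.get_image(name): name is "scene" or "top"; returns the picture (384x512x3 uint8, red, green, blue); there is no depth.
- ctrl.calibration(name): a dict with "fx", "fy", "cx", "cy" (pixels), "distortion" ([k1, k2, p1, p2, k3] as OpenCV has them; the pictures are not rectified), "rvec" (rotation vector, rad) and "tvec" (3), from world to camera coordinates, as OpenCV has them. Camera axes: x right, y down, z forward; pixel columns grow to the right and rows downward; lengths in m; the calibration is good to about 2 mm. A picture is of the moment at which its call begins. calibration takes no time and is no camera call.
- ctrl.close_job(): hands the job in, once; it reports no verdict.
The state is a dict: "time": time; "joint_positions": joint angles; "qd": joint speeds; "joint_torque": joint torques, N m; "position": TCP position; "tool_rot": TCP orientation; "ft_force": force on the tool from outside, world axes, zero at the start; "torque": the same for the moment, N m; "grip_width": opening from 0.0 (shut) to 1.0 (fully open).
Only numpy, scipy, OpenCV 4.12 (cv2) and the standard library are available. Lean on these libraries where they do the work, as an engineer would, in place of code of your own. Each camera call takes 0.05 s, during which the arm holds its last target.

### The job

Pick up the square with the green grip and press it, flat on the bench, onto the outside of the casting frame's corner where the orange and black rails meet, so that one inner face bears on the orange rail and the other on the black rail at the same time; keep it pressed for about a second. Then let go and leave the square lying there flush on both rails for the instructor to see. Leave the wide-angle gauge with the yellow grip where it is.

Things in the scene. Friction and masses are not known exactly. Their poses are not given: they have to be found in the camera images.
- square: L-shaped aluminium square, 160 g, loose, lying flat. Origin: inner corner of the L, underside. Legs at 90 degrees along its -x and -y, 18 mm wide and tall, inner faces on planes y=0 and x=0, 60 mm long, metal on the + sides; z up. GREEN grip: upright bar on the heel, 14 mm thick, 36 mm long along the x=y diagonal, centred at x=y=14 mm, z 18 to 55 mm. The heel points away from the robot within 35 degrees.
- orange_rail: orange side, 100 mm long, 12 thick, 30 tall, of a 100 x 80 mm plaster-filled casting frame fixed to the bench. Origin: the frame's outer corner where orange and black meet, at bench level. Runs along its -x; outer face is the plane y=0, facing +y; z up. The corner points away from the robot within 20 degrees. When the square is seated, its origin and axes coincide with these.
- black_rail: black plastic side of the same frame, square to the orange one, 12 mm thick, 30 tall; its outer face is 80 mm long counted from the corner. Same origin and axes as the orange rail: it runs from the corner along -y; outer face is the plane x=0, facing +x. The frame's other two sides are bare aluminium.
- gauge: bystander, to be left alone: loose aluminium angle gauge with a YELLOW grip, legs 120 degrees apart, 18 mm wide and tall, 60 mm long, grip top at 55 mm. Origin: inner corner of its legs, underside; legs point 165 and 285 degrees from its +x; z up. Square, frame and gauge lie side by side in any order, origins about 0.18 m or more apart.
There are look-alikes about, which are no part of the job. What is shaped like the square but purple or turquoise is not meant.

How it is judged:
By the outcome, as a careful person would: the job done as asked, in the order asked, and still so for the second after the job is handed in, with the robot touching nothing.
It also fails if it takes over 51 s, if anything falls off the work surface, if the arm or the gripper's body presses on something with over 40 N, if the wrist force passes 120 N, or if a joint passes its speed limit or range.

## Working session

There is one attempt and no reset: what is moved stays moved. The work goes in short steps, Python scripts to look and compute and a tool call to move; the robot and the scene stay as the last step left them, time stands still between calls to the robot, and variables do not carry over. Pictures are saved under pics/ and viewed, and the job is handed in when it is done.

Besides the shell and the picture viewer there is one more tool, called after ">>>" in YAML: its name, and indented under it one key for each argument. servo_tool: Moves the arm, as the interface text tells. Its arguments: {"type":"object","properties":{"series":{"type":"array","items":{"type":"object","properties":{"travel":{"type":"array","items":{"type":"number"}},"angular":{"type":"array","items":{"type":"number"}}}}},"claw":{"type":"number"},"squeeze":{"type":"number"}},"required":["series"]}

```bash
ls; mkdir -p pics; python3 - <<'E'
from bench import ctrl
import cv2
s=ctrl.get_state();print(s)
for n in("scene","top"):
    im=ctrl.get_image(n);cv2.imwrite(f"pics/{n}0.png",im[:,:,::-1]);print(ctrl.calibration(n))
E
```

```text
pics
{'time': 0.0, 'joint_positions': array([-1.14290097,  0.32182013, -0.07008911,  1.45164893,  0.02262364,
        1.37082368, -0.05693688]), 'qd': array([-0.00033713, -0.0012278 ,  0.00095573, -0.00080446, -0.00012215,
        0.00107855, -0.00073197]), 'joint_torque': array([ 1.72195028e-04, -4.91299224e+01, -4.04132176e-01, -3.12523448e+01,
       -6.39791088e-02,  4.38865414e-02,  1.67108765e-04]), 'position': array([0.26119345, 0.59463276, 0.2324765 ]), 'tool_rot': array([-6.45301161e-01, -3.07432251e+00,  2.97363297e-03]), 'ft_force': array([-0.10793924,  0.60860041, -0.50204811]), 'torque': array([ 0.06613567, -0.04172804, -0.01552713]), 'grip_width': 0.9995653706511615}
{'fx': 453.4264026587348, 'fy': 453.4264026587348, 'cx': 255.45887598320854, 'cy': 199.4362447038805, 'distortion': array([-0.14380585,  0.        ,  0.        ,  0.        ,  0.        ]), 'rvec': array([ 2.30172184,  1.09596294, -0.378978  ]), 'tvec': array([-0.27270841, -0.28555032,  1.16810172])}
{'fx': 495.49105210761246, 'fy': 495.49105210761246, 'cx': 262.20561511033304, 'cy': 196.01713024806824, 'distortion': array([0.02313944, 0.        , 0.        , 0.        , 0.        ]), 'rvec': array([ 2.13678719, -2.15871249,  0.12794702]), 'tvec': array([0.02160099, 0.44667163, 1.02973452])}
```

View pics/scene0.png

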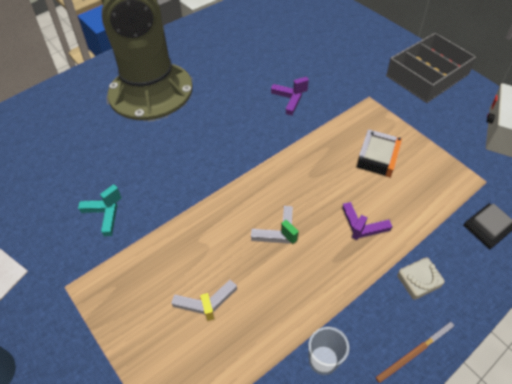

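View pics/top0.png

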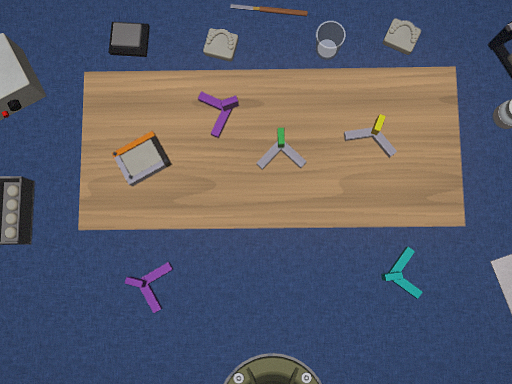

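The candidates in the top view are:
- Green-grip L at (281,145). It is 90° and aluminium, so it fits the description.
- Yellow-grip gauge at (375,130), which must be left alone.
- Purple Ls at (220,110) and (150,285), and a turquoise one at (403,273). These are look-alikes.

The frame is at (142,158), with its orange/black corner near (155,135). I'll confirm in an enlarged crop.

```bash
python3 - <<'E'
import cv2,numpy as np
t=cv2.imread("pics/top0.png")
a=cv2.resize(t[120:190,105:180],None,fx=5,fy=5,interpolation=cv2.INTER_CUBIC)
b=cv2.resize(t[120:190,245:320],None,fx=5,fy=5,interpolation=cv2.INTER_CUBIC)
cv2.imwrite("pics/crop0.png",np.hstack([a,b]))
s=cv2.imread("pics/scene0.png")
a=cv2.resize(s[120:190,345:420],None,fx=5,fy=5,interpolation=cv2.INTER_CUBIC)
b=cv2.resize(s[195:265,240:315],None,fx=5,fy=5,interpolation=cv2.INTER_CUBIC)
cv2.imwrite("pics/crop1.png",np.hstack([a,b]))
E
```

```text
(no output)
```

View pics/crop0.png

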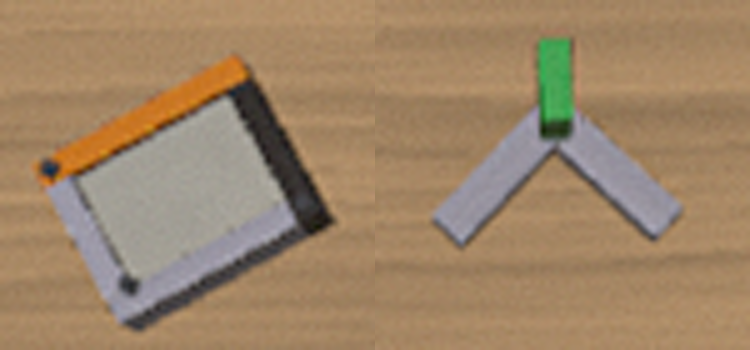

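View pics/crop1.png

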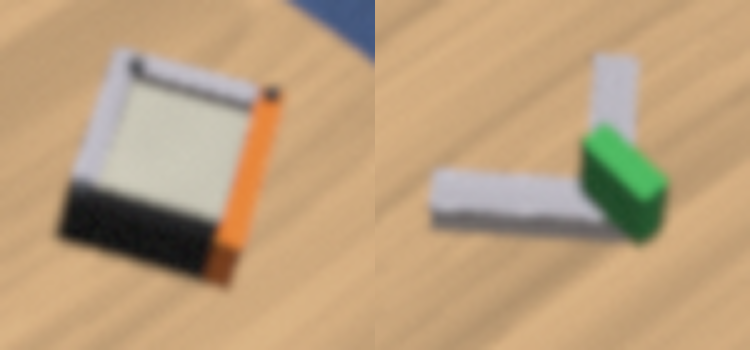

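Confirmed: the green-grip 90° L is at (281,145). In the frame crop, orange and black meet at the top corner, about (153,131). Next I fit both poses by rendering the known geometry.

```bash
cat > fit.py <<'E'
import numpy as np,cv2
from scipy.optimize import minimize
SS=6
def box(x0,x1,y0,y1,z0,z1,lab,R=np.eye(2),c=(0,0)):
    P=np.array([[x,y,z] for x in(x0,x1) for y in(y0,y1) for z in(z0,z1)],float)
    P[:,:2]=P[:,:2]@R.T+c
    F=[([0,1,3,2],'-x'),([4,6,7,5],'+x'),([0,4,5,1],'-y'),([2,3,7,6],'+y'),([1,5,7,3],'+z')]
    return [(P[f],lab+n) for f,n in F]
def square():
    s=np.sqrt(.5);R=np.array([[s,-s],[s,s]])
    f=[('L',box(-60,18,0,18,0,18,'a')),('L',box(0,18,-60,18,0,18,'a')),('G',box(-18,18,-7,7,18,55,'g',R,(14,14)))]
    return [q for _,b in f for q in b]
def frame():
    f=box(-100,0,-80,0,0,30,'f')[:4]
    def top(x0,x1,y0,y1,l): return (np.array([[x0,y0,30],[x1,y0,30],[x1,y1,30],[x0,y1,30]],float),l)
    f+= [top(-100,0,-80,0,'alu'),top(-12,0,-80,-12,'blk'),top(-100,0,-12,0,'org'),top(-88,-12,-68,-12,'pla')]
    f+= [(np.array([[0,-12,0],[0,0,0],[0,0,30],[0,-12,30]],float),'oend')]
    return f
def render(model,p,cal,roi):
    u0,v0,u1,v1=roi;K=np.array([[cal['fx'],0,cal['cx']],[0,cal['fy'],cal['cy']],[0,0,1]])
    R,_=cv2.Rodrigues(cal['rvec']);C=-R.T@np.ravel(cal['tvec'])
    c,s=np.cos(p[2]),np.sin(p[2]);Q=np.array([[c,-s],[s,c]])
    lab=np.zeros(((v1-v0)*SS,(u1-u0)*SS),np.uint8);names=['bg']
    for P,n in model:
        W=P/1000.;W=np.c_[W[:,:2]@Q.T+p[:2],W[:,2]]
        ctr=W.mean(0)
        N=np.cross(W[1]-W[0],W[2]-W[0])
        if len(names)>250: break
        if n not in names:names.append(n)
        if N@(C-ctr)<=0: continue
        px=cv2.projectPoints(W,cal['rvec'],cal['tvec'],K,cal['distortion'])[0][:,0]
        q=(px-[u0,v0]+.5)*SS-.5
        cv2.fillConvexPoly(lab,np.round(q*256).astype(np.int32),names.index(n),shift=8)
    return lab,names
def cost(model,p,views,ret=False):
    tot=0;out=[]
    for im,cal,roi in views:
        u0,v0,u1,v1=roi;lab,names=render(model,p,cal,roi)
        A=[]
        for k in range(len(names)):
            m=(lab==k).astype(np.float32)
            if m.any():
                A.append(cv2.GaussianBlur(cv2.resize(m,(u1-u0,v1-v0),interpolation=cv2.INTER_AREA),(0,0),.6).ravel())
        A=np.array(A).T;Y=im[v0:v1,u0:u1].reshape(-1,3).astype(np.float32)
        X=np.linalg.lstsq(A,Y,rcond=None)[0];r=Y-A@X
        tot+=np.minimum((r**2).sum(1),4000).mean();out.append((A@X).reshape(v1-v0,u1-u0,3).clip(0,255).astype(np.uint8))
    return (tot,out) if ret else tot
def fit(model,p0,views):
    p=np.array(p0);best=None
    for st in((.012,.15),(.004,.05),(.002,.02)):
        S=np.array([p,p+[st[0],0,0],p+[0,st[0],0],p+[0,0,st[1]]])
        r=minimize(lambda q:cost(model,q,views),p,method='Nelder-Mead',options=dict(initial_simplex=S,xatol=2e-5,fatol=1e-3,maxiter=250));p=r.x
    return p,r.fun
def pix2w(u,v,z,cal):
    K=np.array([[cal['fx'],0,cal['cx']],[0,cal['fy'],cal['cy']],[0,0,1]])
    n=cv2.undistortPoints(np.array([[[u,v]]],float),K,cal['distortion'])[0,0]
    R,_=cv2.Rodrigues(cal['rvec']);C=-R.T@np.ravel(cal['tvec']);d=R.T@np.r_[n,1]
    return C+d*(z-C[2])/d[2]
E
cat > run1.py <<'E'
from bench import ctrl
from fit import *
T=cv2.imread("pics/top0.png");S=cv2.imread("pics/scene0.png")
ct,cs=ctrl.calibration("top"),ctrl.calibration("scene")
for nm,m,uv,z,th,rt,rs in(("square",square(),(280,149),.0,np.pi/4*0-.78+0.0,(250,118,314,176),(240,195,310,255)),("frame",frame(),(153,131),.03,-np.pi/2+.5+.0,(105,122,180,192),(345,120,412,185))):
    w=pix2w(*uv,z,ct);p0=[w[0],w[1],th];print(nm,'init',p0)
    for lab,v in(("top",[(T,ct,rt)]),("scene",[(S,cs,rs)]),("both",[(T,ct,rt),(S,cs,rs)])):
        p,f=fit(m,p0,v);print(lab,p.round(4),round(f,1))
        if lab=="both":
            c,o=cost(m,p,v,True)
            rows=[np.hstack([cv2.resize(im[r[1]:r[3],r[0]:r[2]],(350,280)),cv2.resize(x,(350,280))]) for (im,_,r),x in zip(v,o)]
            cv2.imwrite(f"pics/fit_{nm}.png",np.vstack(rows))
w=pix2w(375,137,.0,ct);print('gauge~',w)
E
python3 run1.py
```

```text
square init [np.float64(0.5557947603553527), np.float64(-0.02317828538610381), -0.78]
top [ 0.553  -0.0238 -0.7652] 167.1
scene [ 0.5511 -0.0263 -0.763 ] 163.6
both [ 0.5526 -0.0251 -0.775 ] 420.2
frame init [np.float64(0.5922163664399073), np.float64(0.25347931450036687), -1.0707963267948966]
top [ 0.594   0.2561 -1.0634] 236.8
scene [ 0.5915  0.255  -1.0558] 338.1
both [ 0.5924  0.2544 -1.0807] 677.0
gauge~ [ 0.58029806 -0.23456721  0.        ]
```

View pics/fit_square.png

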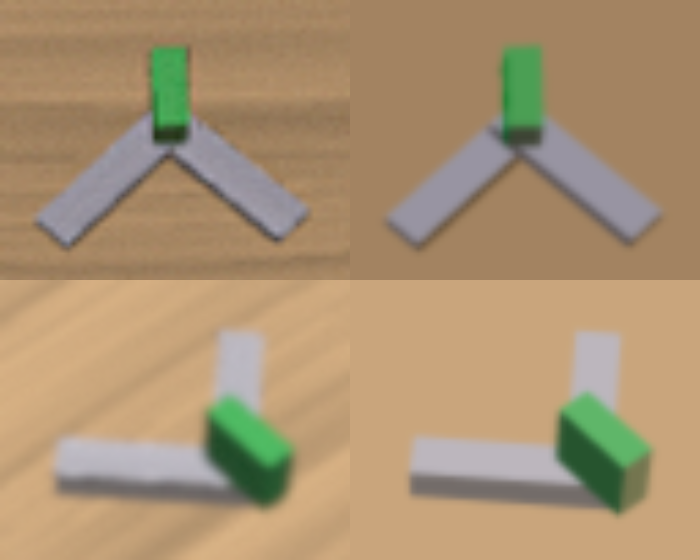

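View pics/fit_frame.png

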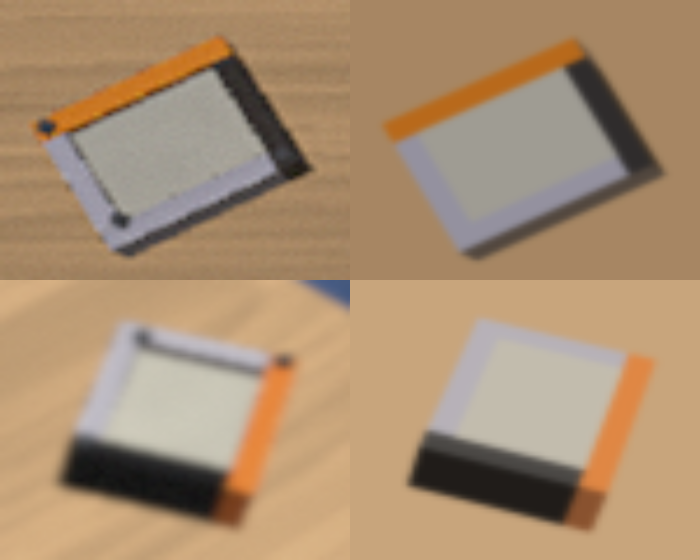

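```bash
cat > plan.py <<'E'
import sys,numpy as np
from scipy.spatial.transform import Rotation as Ro
from bench import ctrl
def plan(x,y,z,psi):
    s=ctrl.get_state();R=Ro.from_rotvec(s['tool_rot'])
    ty=np.array([np.cos(psi),np.sin(psi),0]);tz=np.array([0,0,-1.]);T=Ro.from_matrix(np.c_[np.cross(ty,tz),ty,tz])
    print('t',round(s['time'],2),'pos',s['position'].round(4),'F',s['ft_force'].round(1),'grip',round(s['grip_width'],3))
    print('travel(tool)',R.inv().apply(np.array([x,y,z])-s['position']).round(4),'angular',(R.inv()*T).as_rotvec().round(4))
if __name__=="__main__": plan(*map(float,sys.argv[1:5]))
E
python3 -c "
from fit import *
from bench import ctrl
c=ctrl.calibration('top');print(pix2w(220,105,.03,c))"
python3 plan.py .572 -.025 .2325 1.588
```

```text
[0.64888125 0.10758976 0.03      ]
t 0.1 pos [0.2612 0.5947 0.2326] F [-0.5 -1.  -0.6] grip 1.0
travel(tool) [-0.5337 -0.4424  0.0009] angular [-1.80e-03 -3.00e-04 -4.31e-01]
```

>>> servo_tool:
  series:
    - {"travel":[-0.035,-0.029,0]}
    - {"travel":[-0.035,-0.029,0]}
    - {"travel":[-0.035,-0.029,0]}
    - {"travel":[-0.035,-0.029,0]}
    - {"travel":[-0.035,-0.029,0]}
  claw: 0.05
  squeeze: 20

```text
$.series[0]: bad value
```

>>> servo_tool:
  series:
    - {"travel":[-0.035,-0.029,0]}
    - {"travel":[-0.035,-0.029,0]}
    - {"travel":[-0.035,-0.029,0]}
    - {"travel":[-0.035,-0.029,0]}
    - {"travel":[-0.035,-0.029,0]}

```text
$.series[0]: bad value
```

>>> servo_tool:
  series:
    - {"travel":[-0.035,-0.029,0]}
    - {"travel":[-0.035,-0.029,0]}
    - {"travel":[-0.035,-0.029,0]}
    - {"travel":[-0.035,-0.029,0]}
    - {"travel":[-0.035,-0.029,0]}

```text
$.series[0]: bad value
```

>>> servo_tool:
  series:
    - {"angular":[0,0,-0.144]}
    - {"angular":[0,0,-0.144]}
    - {"angular":[0,0,-0.143]}
    - {}

```text
$.series[0]: bad value
```

```bash
python3 plan.py .572 -.025 .034 1.588
```

```text
t 0.1 pos [0.2612 0.5947 0.2326] F [-0.5 -1.  -0.6] grip 1.0
travel(tool) [-0.5337 -0.4421  0.1994] angular [-1.80e-03 -3.00e-04 -4.31e-01]
```

Each row needs both fields.

>>> servo_tool:
  series:
    - {"travel":[-0.035,-0.029,0],"angular":[0,0,0]}
    - {"travel":[-0.035,-0.029,0],"angular":[0,0,0]}
    - {"travel":[-0.035,-0.029,0],"angular":[0,0,0]}
    - {"travel":[-0.035,-0.029,0],"angular":[0,0,0]}
    - {"travel":[-0.035,-0.029,0],"angular":[0,0,0]}
  claw: 0.05
  squeeze: 20

```text
time: 0.6
position: [0.3638, 0.39, 0.2332]
tool_rot: [-0.645, -3.074, 0.001]
ft_force: [1.5, 1.1, 0.3]
grip_width: 0.64
```

>>> servo_tool:
  series:
    - {"travel":[-0.035,-0.029,0],"angular":[0,0,0]}
    - {"travel":[-0.035,-0.029,0],"angular":[0,0,0]}
    - {"travel":[-0.035,-0.029,0],"angular":[0,0,0]}
    - {"travel":[-0.035,-0.029,0],"angular":[0,0,0]}
    - {"travel":[-0.035,-0.029,0],"angular":[0,0,0]}

```text
time: 1.1
position: [0.4655, 0.187, 0.2334]
tool_rot: [-0.645, -3.074, -0.0]
ft_force: [1.3, 0.2, -0.0]
grip_width: 0.573
```

>>> servo_tool:
  series:
    - {"travel":[-0.035,-0.029,0],"angular":[0,0,0]}
    - {"travel":[-0.035,-0.029,0],"angular":[0,0,0]}
    - {"travel":[-0.035,-0.029,0],"angular":[0,0,0]}
    - {"travel":[-0.035,-0.029,0],"angular":[0,0,0]}
    - {"travel":[-0.035,-0.029,0],"angular":[0,0,0]}

```text
time: 1.6
position: [0.5675, -0.0159, 0.2334]
tool_rot: [-0.645, -3.075, -0.0]
ft_force: [0.4, 0.6, 0.3]
grip_width: 0.577
```

>>> servo_tool:
  series:
    - {"travel":[0,0,0],"angular":[0,0,-0.144]}
    - {"travel":[0,0,0],"angular":[0,0,-0.144]}
    - {"travel":[0,0,0],"angular":[0,0,-0.143]}
    - {"travel":[0,0,0],"angular":[0,0,0]}

```text
time: 2.0
position: [0.5669, -0.0144, 0.233]
tool_rot: [0.027, -3.141, 0.0]
ft_force: [-0.3, -0.1, 0.2]
grip_width: 0.579
```

```bash
python3 plan.py .572 -.025 .034 1.588
```

```text
t 2.0 pos [ 0.5669 -0.0144  0.233 ] F [-0.3 -0.1  0.2] grip 0.579
travel(tool) [-0.0051 -0.0107  0.199 ] angular [-0.0001 -0.0009  0.0001]
```

>>> servo_tool:
  series:
    - {"travel":[-0.005,-0.0105,0.04],"angular":[0,0,0]}
    - {"travel":[0,0,0.045],"angular":[0,0,0]}
    - {"travel":[0,0,0.045],"angular":[0,0,0]}
    - {"travel":[0,0,0.04],"angular":[0,0,0]}
    - {"travel":[0,0,0.028],"angular":[0,0,0]}

```text
time: 2.5
position: [0.5704, -0.0245, 0.0325]
tool_rot: [0.021, -3.138, 0.0]
ft_force: [-0.3, 1.3, 0.5]
grip_width: 0.579
```

>>> servo_tool:
  series:
    - {"travel":[0,0,0],"angular":[0,0,0]}
    - {"travel":[0,0,0],"angular":[0,0,0]}

```text
time: 2.7
position: [0.5725, -0.0247, 0.0359]
tool_rot: [0.024, -3.141, 0.0]
ft_force: [0.0, -0.0, 0.5]
grip_width: 0.571
```

```bash
python3 - <<'E'
from bench import ctrl
import cv2,numpy as np
from plan import plan
plan(.572,-.025,.034,1.588)
t=ctrl.get_image("top")[:,:,::-1];s=ctrl.get_image("scene")[:,:,::-1]
cv2.imwrite("pics/pre1.png",np.hstack([cv2.resize(t[90:210,220:340],(390,390)),cv2.resize(s[160:270,220:330],(390,390))]))
E
```

```text
t 2.7 pos [ 0.5725 -0.0247  0.0359] F [ 0.  -0.   0.5] grip 0.571
travel(tool) [ 0.0005 -0.0003  0.0019] angular [-0.0003 -0.0004 -0.0018]
```

View pics/pre1.png

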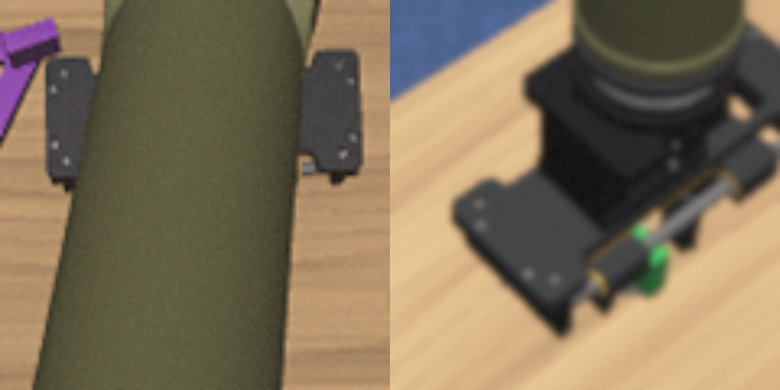

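The scene view shows the green bar (about 650,265 in the crop) between the open fingers; the arm hides it in the top view. Closing now.

>>> servo_tool:
  series:
    - {"travel":[0,0,0.002],"angular":[0,0,0]}
    - {"travel":[0,0,0],"angular":[0,0,0]}
    - {"travel":[0,0,0],"angular":[0,0,0]}
    - {"travel":[0,0,0],"angular":[0,0,0]}
    - {"travel":[0,0,0],"angular":[0,0,0]}
  claw: 0.0
  squeeze: 25

```text
time: 3.3
position: [0.5725, -0.0246, 0.0338]
tool_rot: [-0.027, 3.141, 0.0]
ft_force: [0.5, -0.1, -0.5]
grip_width: 0.203
```

>>> servo_tool:
  series:
    - {"travel":[0,0,0],"angular":[0,0,0]}
    - {"travel":[0,0,0],"angular":[0,0,0]}
    - {"travel":[0,0,0],"angular":[0,0,0]}

```text
time: 3.6
position: [0.5724, -0.0245, 0.0337]
tool_rot: [-0.027, 3.141, 0.0]
ft_force: [-0.1, -0.1, 1.6]
grip_width: 0.16
```

Grip width is 13.9 mm, so the bar is held. Lifting.

>>> servo_tool:
  series:
    - {"travel":[0,0,-0.02],"angular":[0,0,0]}
    - {"travel":[0,0,-0.035],"angular":[0,0,0]}
    - {"travel":[0,0,-0.035],"angular":[0,0,0]}
    - {"travel":[0,0,0],"angular":[0,0,0]}
    - {"travel":[0,0,0],"angular":[0,0,0]}

```text
time: 4.1
position: [0.5726, -0.0246, 0.1239]
tool_rot: [-0.027, 3.14, 0.001]
ft_force: [0.1, 0.6, -1.9]
grip_width: 0.156
```

```bash
python3 plan.py .6364 .2433 .1237 1.293; python3 - <<'E'
from bench import ctrl
import cv2
s=ctrl.get_image("scene")[:,:,::-1]
cv2.imwrite("pics/lift1.png",cv2.resize(s[110:270,200:360],(480,480)))
E
```

```text
t 4.1 pos [ 0.5726 -0.0246  0.1239] F [ 0.1  0.6 -1.9] grip 0.156
travel(tool) [-0.0684  0.2668  0.0003] angular [0.0005 0.0011 0.2949]
```

View pics/lift1.png

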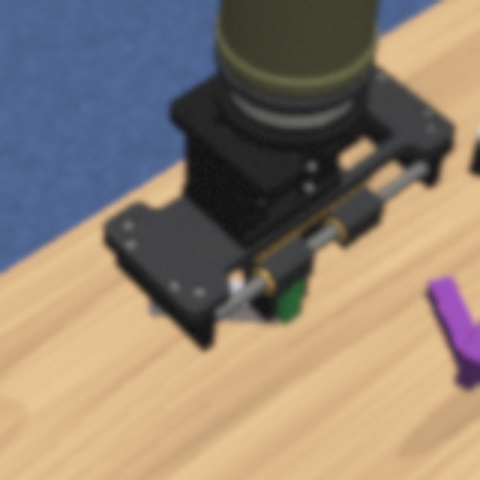

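The square is off the bench: the picture shows it under the gripper, and Fz is −1.9 N. Moving it to the standoff above the far side of the corner.

>>> servo_tool:
  series:
    - {"travel":[-0.01,0.038,0],"angular":[0,0,0]}
    - {"travel":[-0.01,0.038,0],"angular":[0,0,0]}
    - {"travel":[-0.01,0.038,0],"angular":[0,0,0]}
    - {"travel":[-0.01,0.038,0],"angular":[0,0,0]}
    - {"travel":[-0.01,0.038,0],"angular":[0,0,0]}

```text
time: 4.65
position: [0.6179, 0.1673, 0.1211]
tool_rot: [0.027, -3.138, 0.002]
ft_force: [0.7, -0.9, -1.0]
grip_width: 0.155
```

>>> servo_tool:
  series:
    - {"travel":[-0.01,0.038,0],"angular":[0,0,0]}
    - {"travel":[-0.008,0.038,0],"angular":[0,0,0.1]}
    - {"travel":[0,0,0],"angular":[0,0,0.1]}
    - {"travel":[0,0,0],"angular":[0,0,0.095]}
    - {"travel":[0,0,0],"angular":[0,0,0]}

```text
time: 5.15
position: [0.6344, 0.2423, 0.1207]
tool_rot: [-0.434, -3.108, 0.005]
ft_force: [0.3, -0.3, -1.7]
grip_width: 0.155
```

```bash
python3 plan.py .6364 .2433 .0367 1.293; python3 - <<'E'
from bench import ctrl
import cv2,numpy as np
s=ctrl.get_image("scene")[:,:,::-1];t=ctrl.get_image("top")[:,:,::-1]
cv2.imwrite("pics/stand1.png",np.hstack([cv2.resize(s[60:220,310:470],(390,390)),cv2.resize(t[60:220,60:220],(390,390))]))
E
```

```text
t 5.15 pos [0.6344 0.2423 0.1207] F [ 0.3 -0.3 -1.7] grip 0.155
travel(tool) [-0.0019  0.0018  0.084 ] angular [-0.0034 -0.003   0.0004]
```

View pics/stand1.png

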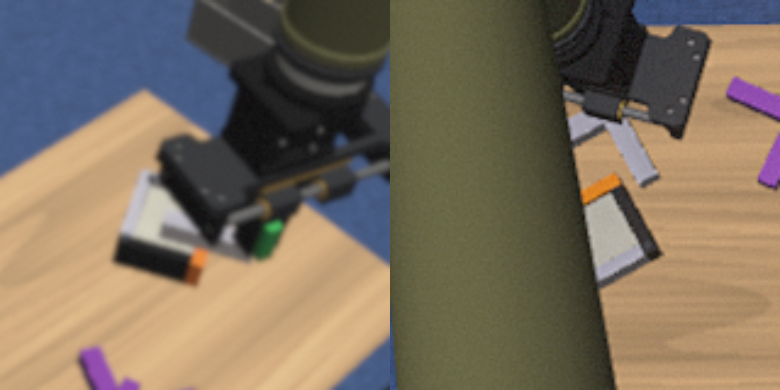

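The square hangs beyond the corner with its black-side leg roughly parallel to the black rail, and no contact. Lowering.

>>> servo_tool:
  series:
    - {"travel":[-0.002,0.002,0.03],"angular":[0,0,0]}
    - {"travel":[0,0,0.03],"angular":[0,0,0]}
    - {"travel":[0,0,0.02],"angular":[0,0,0]}
    - {"travel":[0,0,0],"angular":[0,0,0]}
    - {"travel":[0,0,0],"angular":[0,0,0]}

```text
time: 5.75
position: [0.6382, 0.2434, 0.0435]
tool_rot: [-0.434, -3.111, 0.001]
ft_force: [-0.8, 0.2, -0.6]
grip_width: 0.157
```

```bash
python3 plan.py .6124 .2502 .0342 1.293; python3 - <<'E'
from bench import ctrl
import cv2,numpy as np
s=ctrl.get_image("scene")[:,:,::-1];t=ctrl.get_image("top")[:,:,::-1]
cv2.imwrite("pics/stand2.png",np.hstack([cv2.resize(s[90:210,320:440],(390,390)),cv2.resize(t[80:200,80:200],(390,390))]))
E
```

```text
t 5.75 pos [0.6382 0.2434 0.0435] F [-0.8  0.2 -0.6] grip 0.157
travel(tool) [ 0.0267 -0.0005  0.0093] angular [-0.0005 -0.0005  0.0004]
```

View pics/stand2.png

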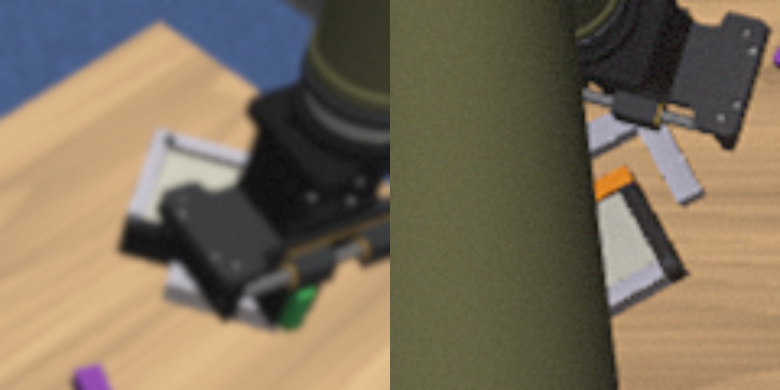

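>>> servo_tool:
  series:
    - {"travel":[0.005,-0.0005,0.007],"angular":[0,0,0]}
    - {"travel":[0.005,0,0.001],"angular":[0,0,0]}
    - {"travel":[0,0,0.001],"angular":[0,0,0]}
    - {"travel":[0,0,0],"angular":[0,0,0]}
    - {"travel":[0,0,0],"angular":[0,0,0]}

```text
time: 6.35
position: [0.6287, 0.2462, 0.0349]
tool_rot: [0.435, 3.111, 0.0]
ft_force: [-0.5, 0.3, -1.7]
grip_width: 0.158
```

```bash
python3 plan.py .6124 .2502 .0338 1.293
```

```text
t 6.35 pos [0.6287 0.2462 0.0349] F [-0.5  0.3 -1.7] grip 0.158
travel(tool) [ 0.0167 -0.0006  0.001 ] angular [0.0003 0.0005 0.0001]
```

>>> servo_tool:
  series:
    - {"travel":[0.004,-0.0006,0.001],"angular":[0,0,0]}
    - {"travel":[0.004,0,0],"angular":[0,0,0]}
    - {"travel":[0.003,0,0],"angular":[0,0,0]}
    - {"travel":[0,0,0],"angular":[0,0,0]}
    - {"travel":[0,0,0],"angular":[0,0,0]}

```text
time: 6.85
position: [0.6173, 0.249, 0.0337]
tool_rot: [-0.434, -3.111, -0.001]
ft_force: [-1.3, 0.4, 0.4]
grip_width: 0.159
```

```bash
python3 plan.py .6124 .2502 .0338 1.293
```

```text
t 6.85 pos [0.6173 0.249  0.0337] F [-1.3  0.4  0.4] grip 0.159
travel(tool) [ 0.0051 -0.0002 -0.0001] angular [ 0.0002 -0.0007  0.0004]
```

>>> servo_tool:
  series:
    - {"travel":[0.0015,0,0],"angular":[0,0,0]}
    - {"travel":[0.0015,0,0],"angular":[0,0,0]}
    - {"travel":[0,0,0],"angular":[0,0,0]}

```text
time: 7.15
position: [0.615, 0.2494, 0.0337]
tool_rot: [0.435, 3.111, 0.0]
ft_force: [-0.4, 0.2, 0.0]
grip_width: 0.159
```

>>> servo_tool:
  series:
    - {"travel":[0.001,0,0],"angular":[0,0,0]}
    - {"travel":[0,0,0],"angular":[0,0,0]}

```text
time: 7.35
position: [0.6141, 0.2496, 0.0337]
tool_rot: [0.435, 3.111, 0.0]
ft_force: [0.1, 0.3, 0.3]
grip_width: 0.157
```

>>> servo_tool:
  series:
    - {"travel":[0.001,0,0],"angular":[0,0,0]}
    - {"travel":[0,0,0],"angular":[0,0,0]}

```text
time: 7.55
position: [0.613, 0.2499, 0.0337]
tool_rot: [0.435, 3.111, 0.0]
ft_force: [0.7, -0.6, 1.2]
grip_width: 0.159
```

```bash
python3 plan.py .6124 .2502 .0338 1.293;python3 -c "
from bench import ctrl
print(ctrl.get_state()['torque'])"
```

```text
t 7.55 pos [0.613  0.2499 0.0337] F [ 0.7 -0.6  1.2] grip 0.159
travel(tool) [ 0.0007  0.0001 -0.0001] angular [ 0.0002  0.0003 -0.    ]
[-0.0313897  -0.10740453 -0.03201465]
```

>>> servo_tool:
  series:
    - {"travel":[0.001,0,0],"angular":[0,0,0]}
    - {"travel":[0,0,0],"angular":[0,0,0]}

```text
time: 7.75
position: [0.6129, 0.2501, 0.0339]
tool_rot: [0.435, 3.109, 0.001]
ft_force: [3.1, 0.9, -0.3]
grip_width: 0.158
```

>>> servo_tool:
  series:
    - {"travel":[0.001,0,0],"angular":[0,0,0]}
    - {"travel":[0,0,0],"angular":[0,0,0]}

```text
time: 7.95
position: [0.6127, 0.2502, 0.034]
tool_rot: [0.435, 3.108, 0.001]
ft_force: [5.7, -0.1, -0.5]
grip_width: 0.155
```

```bash
python3 plan.py .6124 .2502 .0338 1.293;python3 -c "
from bench import ctrl
print(ctrl.get_state()['torque'])"
```

```text
t 7.95 pos [0.6127 0.2502 0.034 ] F [ 5.7 -0.1 -0.5] grip 0.155
travel(tool) [ 0.0003 -0.0001  0.0002] angular [ 0.0012  0.0034 -0.0003]
[-0.13370492 -1.28187286  0.04381756]
```

Contact, and the force has components on both faces, about 2.9 N on black and 4.9 N on orange. I'll press harder, bias slightly towards the black face, and hold down a little.

>>> servo_tool:
  series:
    - {"travel":[0.001,0.0005,0.0005],"angular":[0,0,0]}
    - {"travel":[0.001,0.0005,0.0005],"angular":[0,0,0]}
    - {"travel":[0,0,0],"angular":[0,0,0]}
  squeeze: 14

```text
time: 8.25
position: [0.6126, 0.2504, 0.0341]
tool_rot: [0.436, 3.105, 0.0]
ft_force: [6.4, -2.7, 1.3]
grip_width: 0.161
```

```bash
cat > st.py <<'E'
from plan import *
plan(.6124,.2502,.0338,1.293)
s=ctrl.get_state();a=-1.063;F=s['ft_force'];print('Fxf(black)',round(F[0]*np.cos(a)+F[1]*np.sin(a),1),'Fyf(orange)',round(-F[0]*np.sin(a)+F[1]*np.cos(a),1),'M',s['torque'].round(2))
E
python3 st.py
```

```text
t 8.25 pos [0.6126 0.2504 0.0341] F [ 6.4 -2.7  1.3] grip 0.161
travel(tool) [ 0.0002 -0.0003  0.0003] angular [ 0.0009  0.0063 -0.0011]
Fxf(black) 5.5 Fyf(orange) 4.3 M [-0.63 -1.48  0.07]
```

>>> servo_tool:
  series:
    - {"travel":[0,0,0.001],"angular":[0,0.004,0]}
    - {"travel":[0,0,0.001],"angular":[0,0.004,0]}
    - {"travel":[0,0,0],"angular":[0,0,0]}

```text
time: 8.55
position: [0.6128, 0.2505, 0.0337]
tool_rot: [-0.437, -3.109, -0.003]
ft_force: [3.4, -3.5, 10.6]
grip_width: 0.159
```

```bash
python3 st.py
```

```text
t 8.55 pos [0.6128 0.2505 0.0337] F [ 3.4 -3.5 10.6] grip 0.159
travel(tool) [ 0.0003 -0.0004 -0.0001] angular [ 0.0015 -0.0021 -0.0012]
Fxf(black) 4.8 Fyf(orange) 1.3 M [-0.9  -0.78  0.11]
```

>>> servo_tool:
  series:
    - {"travel":[0.001,-0.0003,0],"angular":[0,0.001,0]}
    - {"travel":[0.001,-0.0003,0],"angular":[0,0.001,0]}
    - {"travel":[0.001,0,0],"angular":[0,0.001,0]}
    - {"travel":[0,0,0],"angular":[0,0,0]}

```text
time: 8.95
position: [0.6126, 0.2505, 0.0337]
tool_rot: [0.437, 3.109, 0.006]
ft_force: [11.4, -2.7, 3.0]
grip_width: 0.163
```

```bash
python3 st.py
```

```text
t 8.95 pos [0.6126 0.2505 0.0337] F [11.4 -2.7  3. ] grip 0.163
travel(tool) [ 0.0001 -0.0004 -0.0001] angular [ 0.0037  0.0011 -0.0016]
Fxf(black) 7.9 Fyf(orange) 8.7 M [-0.74 -2.42  0.12]
```

Balanced press: 7.9 N on black and 8.7 N on orange, level, at bench height. Holding for over a second.

>>> servo_tool:
  series:
    - {"travel":[0,0,0],"angular":[0,0,0]}
    - {"travel":[0,0,0],"angular":[0,0,0]}
    - {"travel":[0,0,0],"angular":[0,0,0]}
    - {"travel":[0,0,0],"angular":[0,0,0]}
    - {"travel":[0,0,0],"angular":[0,0,0]}

```text
time: 9.45
position: [0.6126, 0.2505, 0.0337]
tool_rot: [0.437, 3.109, 0.006]
ft_force: [11.9, -2.0, 2.9]
grip_width: 0.161
```

```bash
python3 st.py
```

```text
t 9.45 pos [0.6126 0.2505 0.0337] F [11.9 -2.   2.9] grip 0.161
travel(tool) [ 0.0001 -0.0004 -0.0001] angular [ 0.0037  0.001  -0.0017]
Fxf(black) 7.5 Fyf(orange) 9.4 M [-0.77 -2.39  0.13]
```

>>> servo_tool:
  series:
    - {"travel":[0,0,0.0005],"angular":[0,0,0]}
    - {"travel":[0,0,0],"angular":[0,0,0]}
    - {"travel":[0,0,0],"angular":[0,0,0]}
    - {"travel":[0,0,0],"angular":[0,0,0]}
    - {"travel":[0,0,0],"angular":[0,0,0]}

```text
time: 9.95
position: [0.6126, 0.2505, 0.0337]
tool_rot: [0.437, 3.11, 0.006]
ft_force: [9.2, -3.2, 6.1]
grip_width: 0.16
```

>>> servo_tool:
  series:
    - {"travel":[0,0,0],"angular":[0,0,0]}
    - {"travel":[0,0,0],"angular":[0,0,0]}
    - {"travel":[0,0,0],"angular":[0,0,0]}
    - {"travel":[0,0,0],"angular":[0,0,0]}
    - {"travel":[0,0,0],"angular":[0,0,0]}

```text
time: 10.45
position: [0.6126, 0.2505, 0.0337]
tool_rot: [0.437, 3.11, 0.006]
ft_force: [11.1, -4.1, 5.4]
grip_width: 0.158
```

```bash
python3 st.py
```

```text
t 10.45 pos [0.6126 0.2505 0.0337] F [11.1 -4.1  5.4] grip 0.158
travel(tool) [ 0.0002 -0.0004 -0.0001] angular [ 0.0038  0.0009 -0.0017]
Fxf(black) 9.0 Fyf(orange) 7.7 M [-0.81 -2.19  0.09]
```

Held for about 1.5 s with both faces loaded. Unloading most of it before opening.

>>> servo_tool:
  series:
    - {"travel":[-0.002,0,-0.0015],"angular":[0,-0.004,0]}
    - {"travel":[-0.002,0,-0.001],"angular":[0,-0.005,0]}
    - {"travel":[0,0,0],"angular":[0,0,0]}
    - {"travel":[0,0,0],"angular":[0,0,0]}

```text
time: 10.85
position: [0.6127, 0.2505, 0.0338]
tool_rot: [0.436, 3.108, 0.002]
ft_force: [5.8, -1.5, 1.5]
grip_width: 0.159
```

```bash
python3 st.py
```

```text
t 10.85 pos [0.6127 0.2505 0.0338] F [ 5.8 -1.5  1.5] grip 0.159
travel(tool) [ 0.0002 -0.0003 -0.    ] angular [ 0.0015  0.0028 -0.0006]
Fxf(black) 4.1 Fyf(orange) 4.3 M [-0.28 -1.28  0.08]
```

>>> servo_tool:
  series:
    - {"travel":[-0.0005,0,0],"angular":[0,0,0]}
    - {"travel":[0,0,0],"angular":[0,0,0]}
    - {"travel":[0,0,0],"angular":[0,0,0]}
  squeeze: 4

```text
time: 11.15
position: [0.6124, 0.2506, 0.0336]
tool_rot: [0.436, 3.11, 0.002]
ft_force: [5.4, -1.6, 1.7]
grip_width: 0.161
```

>>> servo_tool:
  series:
    - {"travel":[0,0,0],"angular":[0,0,0]}
    - {"travel":[0,0,0],"angular":[0,0,0]}
    - {"travel":[0,0,0],"angular":[0,0,0]}
    - {"travel":[0,0,0],"angular":[0,0,0]}
    - {"travel":[0,0,0],"angular":[0,0,0]}
  claw: 0.045

```text
time: 11.65
position: [0.6102, 0.2512, 0.0323]
tool_rot: [-0.434, -3.109, -0.0]
ft_force: [0.3, 0.0, -0.9]
grip_width: 0.485
```

```bash
python3 st.py
```

```text
t 11.65 pos [0.6102 0.2512 0.0323] F [ 0.3  0.  -0.9] grip 0.485
travel(tool) [-0.0024 -0.0003 -0.0015] angular [-0.0002 -0.0028  0.0003]
Fxf(black) 0.1 Fyf(orange) 0.3 M [0.   0.02 0.01]
```

>>> servo_tool:
  series:
    - {"travel":[0,0,-0.02],"angular":[0,0,0]}
    - {"travel":[0,0,-0.04],"angular":[0,0,0]}
    - {"travel":[0,0,-0.045],"angular":[0,0,0]}
    - {"travel":[0,0,-0.045],"angular":[0,0,0]}
    - {"travel":[0,0,-0.04],"angular":[0,0,0]}

```text
time: 12.15
position: [0.611, 0.2509, 0.2251]
tool_rot: [-0.435, -3.11, -0.002]
ft_force: [0.3, 0.2, 0.3]
grip_width: 0.514
```

```bash
python3 plan.py .27 .58 .23 1.15
```

```text
t 12.15 pos [0.611  0.2509 0.2251] F [0.3 0.2 0.3] grip 0.514
travel(tool) [ 0.4182  0.2229 -0.0042] angular [ 0.0009 -0.0013  0.1429]
```

>>> servo_tool:
  series:
    - {"travel":[0.042,0.022,0],"angular":[0,0,0]}
    - {"travel":[0.042,0.022,0],"angular":[0,0,0]}
    - {"travel":[0.042,0.022,0],"angular":[0,0,0]}
    - {"travel":[0.042,0.022,0],"angular":[0,0,0]}
    - {"travel":[0.042,0.022,0],"angular":[0,0,0]}

```text
time: 12.65
position: [0.4376, 0.4153, 0.2232]
tool_rot: [-0.435, -3.109, -0.001]
ft_force: [0.0, -0.1, 0.2]
grip_width: 0.514
```

>>> servo_tool:
  series:
    - {"travel":[0.042,0.022,0],"angular":[0,0,0]}
    - {"travel":[0.042,0.022,0],"angular":[0,0,0]}
    - {"travel":[0.042,0.022,0],"angular":[0,0,0]}
    - {"travel":[0.042,0.022,0],"angular":[0,0,0]}
    - {"travel":[0,0,0],"angular":[0,0,0]}

```text
time: 13.15
position: [0.2926, 0.5508, 0.2229]
tool_rot: [-0.414, -3.107, -0.003]
ft_force: [-0.3, -0.4, 0.4]
grip_width: 0.519
```

```bash
python3 - <<'E'
from bench import ctrl
from fit import *
print(ctrl.get_state()['time'])
t=ctrl.get_image("top")[:,:,::-1].copy();s=ctrl.get_image("scene")[:,:,::-1].copy()
cv2.imwrite("pics/top9.png",t);cv2.imwrite("pics/scene9.png",s)
cv2.imwrite("pics/end1.png",np.hstack([cv2.resize(t[110:200,95:185],(390,390),interpolation=2),cv2.resize(s[110:200,335:425],(390,390),interpolation=2)]))
E
```

```text
13.15
```

View pics/end1.png

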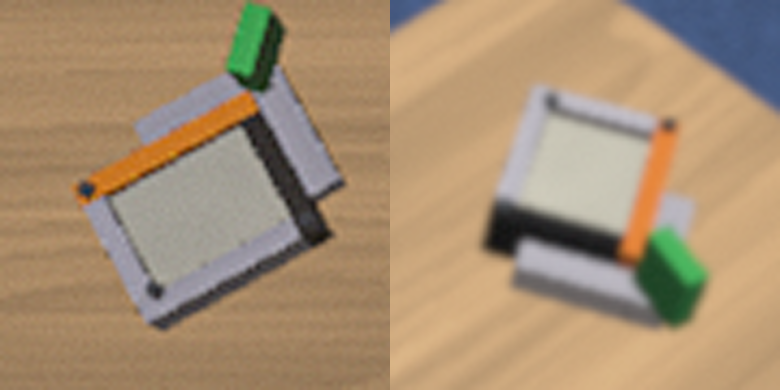

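View pics/top9.png

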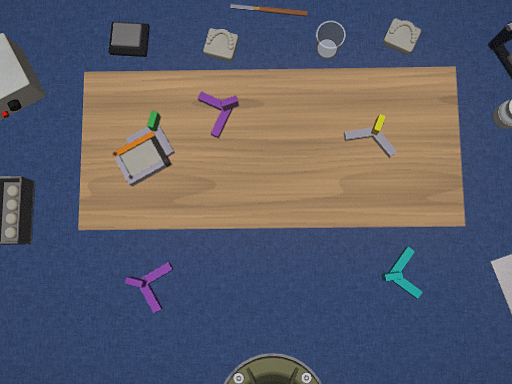

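The pictures show the square nested on the corner and the gauge still at (375,130). Now a numeric check of flushness, fitting the square's pose relative to the frame in each camera.

```bash
cat > ver.py <<'E'
from bench import ctrl
from fit import *
import sys
tag=sys.argv[1]
fr=frame()
s_=np.sqrt(.5);R=np.array([[s_,-s_],[s_,s_]])
def comb(d):  # square offset mm, mm, rad in frame axes
    c,s=np.cos(d[2]),np.sin(d[2]);Q=np.array([[c,-s],[s,c]])
    mv=lambda b:[(np.c_[P[:,:2]@Q.T+d[:2],P[:,2]],n) for P,n in b]
    return mv(box(-60,18,0,18,0,18,'a'))+fr+mv(box(0,18,-60,18,0,18,'b'))+mv(box(-18,18,-7,7,18,55,'g',R,(14,14)))
for n,p0,roi in(("top",(.594,.2561,-1.0634),(105,105,185,192)),("scene",(.5915,.255,-1.0558),(345,115,425,200))):
    im=cv2.imread(f"pics/{n}{tag}.png");cal=ctrl.calibration(n)
    f=lambda q:cost(comb([q[3]*1e3,q[4]*1e3,q[5]]),q[:3],[(im,cal,roi)])
    q=np.r_[p0,.001,.001,0.]
    for k in(1,.4,.2):
        S=np.vstack([q]+[q+np.eye(6)[i]*k*(.004,.004,.05,.004,.004,.05)[i] for i in range(6)])
        r=minimize(f,q,method='Nelder-Mead',options=dict(initial_simplex=S,xatol=2e-5,fatol=1e-3,maxiter=500));q=r.x
    print(n,'frame',q[:3].round(4),'offset mm',(q[3:5]*1e3).round(2),'deg',np.degrees(q[5]).round(2),round(r.fun,1))
E
python3 ver.py 9
python3 -c "
import cv2,numpy as np
a=cv2.imread('pics/top0.png').astype(int);b=cv2.imread('pics/top9.png').astype(int)
d=abs(a-b).sum(2)[100:170,335:405];print('gauge diff',d.mean(),d.max())
d=abs(a-b).sum(2)[85:145,190:245];print('purple diff',d.mean(),d.max())"
```

```text
top frame [ 0.5941  0.256  -1.0625] offset mm [-0.34  0.44] deg 0.21 238.3
scene frame [ 0.5925  0.2537 -1.0496] offset mm [-1.27 -0.8 ] deg -0.42 499.6
gauge diff 7.64938775510204 35
purple diff 7.944545454545454 35
```

```bash
python3 -c "
from bench import ctrl
s=ctrl.get_state();print(s['time'],s['ft_force'].round(1),s['qd'].round(3));print(ctrl.close_job())"
```

```text
13.25 [-0.3 -0.2  0.5] [ 0.036 -0.011  0.052  0.012  0.015  0.     0.004]
the job is handed in; nothing more can be done
None
```

I pressed the green-grip square flat onto the orange/black corner, held it there for about 1.5 s, then released it and left it lying there. I handed the job in at 13.25 s with the arm retracted and touching nothing.

- **Press:** each rail carried about 7.5–9.4 N during the hold. The tool stayed level and at the height it had when it gripped the square on the bench.
- **Top camera after release:** the square is flush within about 0.5 mm and 0.2°.
- **Scene camera after release:** this check disagreed somewhat. Its poorer fit gave −1.3 mm and −0.8 mm (which would mean the square overlapping the rails) and −0.4°. I put this down to fit error, since the two cameras also differed by 1–3 mm on the frame's position. No gap is visible in either view.
- **Other objects:** the yellow gauge and the purple look-alike beside the square are unchanged in the top picture.

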